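Wind up the jack and hold the angle gauge on its stud at the mark

TASK

Wind the screw jack's crank clockwise (about two turns) until its domed stud is fully up at the stop. Then pick up the angle gauge by its grip, rest the middle of its foot on the stud and rock it sideways until the swinging pointer comes to rest on the small mark on the dial. Finish while still holding the gauge there, foot touching the stud, and leave the other things on the bench where they are.

Things in the scene. Friction and masses are not known exactly. Their poses are not given: they have to be found in the camera images.
- jack_crank (a joint): hand crank of the grey screw jack, on a vertical shaft; value = radians turned clockwise seen from above, from 0 (stud down) to the stop at 12.57 (two full turns, stud fully up); starts between 0 and 0.9. It stays where it is left (friction about 0.06 N m, at most 1.5 N at the knob).
- crank_axis (a point): point on the crank's vertical shaft axis, at the level where the knob is best gripped, 85 mm above the bench (in the jack's frame; x and y axes are the jack's). At crank value 0 or two full turns the arm points along this frame's -y, away from the stud.
- knob_grip (a point): middle of the crank's upright wooden knob (diameter 19 mm, 46 mm high, its top 21 mm above this point, the 9 mm steel crank arm 25 mm below), 45 mm from the shaft axis; the knob spins freely on its pin, so fingers gripping it from above can go round without turning.
- jack_stud (a joint): height of the domed steel stud above its lowest position: 0 to 0.020 m, 10 mm for each turn of the crank (moves only with the crank).
- stud_top (a point): crest of the jack's lopsided steel dome (radius 20 mm; its lower side bump plays no part at leans under 35 degrees), 140 mm from the crank shaft. It stands 63 mm above the bench when down, 83 mm when fully up.
- jack: grey screw jack fixed to the bench: base plate 100 x 250 x 16 mm, y along its length; at its +y end a round housing (60 mm across, rim 60 mm above the bench) out of which the stud rises; at its -y end the hand crank. Origin: centre of the underside.
- gauge: angle gauge standing loose on the bench, 0.2 to 0.4 kg, 124 mm high: flat dark steel foot 96 (y) x 30 (x) x 10 mm, round aluminium dial case (76 mm diameter, 24 mm thick, centre 48 mm up), black grip on top. Origin: centre of the foot's underside, z up; the dial faces the gauge's -x (towards the robot at yaw 0, start yaw -0.15 to 0.6 rad), y runs along the foot.
- gauge_grip (a point): grip point in the gauge's black upright grip block, 108 mm above the foot's underside; the block is 16 mm thick (x), 40 mm wide (y) and ends 16 mm above this point; the dial case (24 mm thick) begins 22 mm below it. Axes as the gauge.
- gauge_pointer (a joint): swinging pointer of the gauge: a black needle with a round weight, on a pin through the dial's centre parallel to the gauge's x, always hanging plumb once it has settled (about 1 s). Value = angle on the dial in rad; 0 when the gauge stands level; when the gauge's top leans towards its own +y by an angle, the value becomes that angle.
- gauge_mark (a joint): place of the mark on the dial, in the same angle as the pointer (between 0.16 and 0.42 rad); it keeps its place. The pointer is on the mark when both values are equal.
- pointer_tip (a point): lower tip of the pointer, 28 mm from the dial's centre; z axis along the needle
- mark (a point): middle of the mark, a small black tab 5 mm wide (the only thing on the lower half of the dial but the pointer), 32 mm from the dial's centre near the bottom of the dial; z axis points to the dial's centre
- tape: bystander: roll of tape, 69 x 69 x 18 mm, loose
- loupe_1: bystander: small folding magnifier, 42 x 75 x 15 mm, loose
- jar: bystander: small clear jar with beads, 40 x 40 x 40 mm, loose
Not all that is in view belongs to the job. There is more than one size of the gauge; the job needs the smaller.

How it is judged:
By the outcome, as a careful person would: the job done as asked, in the order asked, and still so for the second after the job is handed in, while the arm keeps its last pose, push and grip.
It also fails if it takes over 69 s, if anything falls off the work surface, if the arm or the gripper's body presses on something with over 40 N, if the wrist force passes 120 N, or if a joint passes its speed limit or range.

ROBOT

A 6-joint arm with a two-finger parallel gripper is mounted at the origin on a cart in front of the work surface, level with it; the furniture and walls round the work are solid. World frame = base frame: x ahead of the robot, y to its left, z up, the work surface at z = 0. Lengths are in m, angles in rad, forces in N, time in s.
With the tool pointing down it reaches from about 0.375 to 0.9 m from the base axis. Payload 3.1 kg.
Tool frame: the origin (TCP) lies between the finger pads; the fingertips stand manip.finger_overhang ahead of it and the grasp point (between the pads) lies 5 mm behind it (manip.finger_overhang is the distance from the TCP to the fingertips, in m); z points along the fingers, y is the line along which they close (so a half turn about z gives the same grasp; the last joint's range is limited). The gripper opens to 85 mm and grips with 20 to 120 N. Pads are 22 mm wide; open, the fingers measure 114 mm over their backs; the gripper's body (76 mm by 85 mm) begins 54 mm behind the grasp point. The pads swing forward as they close: fully open they stand 13 mm farther back than shut.
Start: joints at [-1.3, 0.527, 1.433, -0, 1.181, -0.178], TCP at [0.272, -0.563, 0.245] pointing down, gripper open.
Joint ranges: [-3.08, 3.08], [-0.75, 2.2], [0.22, 2.44], [-1.43, 4.57], [0, 2.65], [-2.85, 2.85]. Speed limits (rad/s): [2.79, 2.79, 3.14, 3.14, 3.14, 3.14].

INTERFACE

Orientations are given as a unit quaternion [x, y, z, w].
In Python, from station import manip gives the robot as it stands.
- The arm moves only by the tool drive_tool, never from a script. Its argument "plan" is a list of rows, each a list of 7 numbers: the shift along the tool's x, y, z in m, then the turn, a rotation vector about the tool's x, y, z in degrees, then the opening, from -1 (shut) to 1 (fully open). In form: [[x, y, z, wx, wy, wz, gripper], ...]. A call has 1 to 10 rows; each row shifts and turns the commanded pose from where the row before left it, along the tool's axes as they then stand; what a row does not reach is not made up. A row lasts 1/10 s, in which the tool goes at most 50 mm and 8.59 degrees, less where a joint would pass 70% of its speed; a pose out of reach is approached as far as the arm can. A call is refused whole if a number of a shift passes 0.05 or a number of a turn 8.59, either way. A call with a gripper value outside its range is refused whole. The fingers move at their own pace and stop on an object; "newtons" is the grip in N (left out, the last holds). Time passes only in rows, so rows that do not move let the fingers close. It gives the time, the measured TCP pose, the force, the opening and the grip force at its end, in the units of the state.
- manip.sense(): the state, without advancing time (a new reading comes with each control period).
- manip.snapshot(name): name is "scene" or "top" or "wrist"; returns a dict with "image" (420x560x3 uint8, red, green, blue), "z_map" (420x560 float32, m along the optical axis (not along the pixel's ray), 0 where there is no reading), "fov_y" (degrees; the focal length in pixels is half the picture's height over the tangent of half this angle, whatever the lens; pixels are square), "cx", "cy" (the principal point, pixels), "k1" (the pictures are not rectified: a ray, as slopes to the right and down, at radius r is drawn at 1 + k1 r^2 times it, then the intrinsics apply), "extrinsics" (4x4, takes a point from camera to world coordinates); the wrist camera has in their place "mount" (4x4, takes a point from camera to tool coordinates, whose origin is the TCP and whose axes are the flange's). Camera axes: x right, y up, looking along -z (the intrinsics and any distortion apply to the point x, -y, -z); pixel columns grow to the right and rows downward; lengths in m; the calibration is good to about 2 mm. A picture is of the moment at which its call begins: read the wrist's pose just before it.
- manip.sign_off(): hands the job in; it is judged then, once.
The state is a dict: "t": time; "q": joint angles; "qd": joint speeds; "tau": joint torques, N m; "tcp_pos": TCP position; "tool_rot": TCP orientation; "force": force on the tool from outside, world axes, zero at the start; "ft_torque": the same for the moment, N m; "finger_gap": opening from 0.0 (shut) to 1.0 (fully open); "gripper_force": force on a finger pad.
Only numpy, scipy, OpenCV 4.12 (cv2) and the standard library are available. Lean on these libraries where they do the work, as an engineer would, in place of code of your own. Each camera call takes 0.05 s, during which the arm holds its last target. There are 200 camera calls.

## Working session

There is one attempt and no reset: what is moved stays moved. The work goes in short steps, Python scripts to look and compute and a tool call to move; the robot and the scene stay as the last step left them, time stands still between calls to the robot, and variables do not carry over. Pictures are saved under pics/ and viewed, at most 10 in all, crops included, and the job is handed in when it is done.

Besides the shell and the picture viewer there is one more tool, called after "Request:" as a command line: name --pt "numbers of a row" for each row, then --argument value for the rest. drive_tool: Moves the arm, as the interface text tells. Its arguments: {"type":"object","properties":{"plan":{"type":"array"},"newtons":{"type":"number"}},"required":["plan"]}

```bash
ls; mkdir -p pics; cat > h.py <<'E'
import numpy as np, cv2
from scipy.spatial.transform import Rotation as R
from station import manip
def snap(n,save=None):
    s=manip.sense(); d=manip.snapshot(n)
    if 'mount' in d:
        T=np.eye(4);T[:3,:3]=R.from_quat(s['tool_rot']).as_matrix();T[:3,3]=s['tcp_pos'];d['extrinsics']=T@np.array(d['mount'])
    if save: cv2.imwrite(save,d['image'][:,:,::-1]); np.save(save+'.npy',{k:v for k,v in d.items()},allow_pickle=True)
    return d
def load(p): return np.load(p+'.npy',allow_pickle=True).item()
def ray(d,u,v):
    f=210/np.tan(np.radians(d['fov_y'])/2)
    a=np.array([(u-d['cx'])/f,(v-d['cy'])/f]); b=a.copy()
    for _ in range(20): b=a/(1+d['k1']*(b@b))
    E=np.array(d['extrinsics']); return E[:3,3],E[:3,:3]@np.array([b[0],-b[1],-1])
def atz(d,u,v,z):
    o,r=ray(d,u,v); return o+r*(z-o[2])/r[2]
def dep(d,u,v):
    o,r=ray(d,u,v); return o+r*d['z_map'][int(round(v)),int(round(u))]
def tri(*obs):
    A=0;b=0
    for d,u,v in obs:
        o,r=ray(d,u,v); r=r/np.linalg.norm(r);P=np.eye(3)-np.outer(r,r);A=A+P;b=b+P@o
    return np.linalg.solve(A,b)
E
python3 - <<'E'
from h import *
print(manip.sense(), manip.finger_overhang)
for n in('scene','top'):
    d=snap(n,f'pics/{n}0.png'); print(n,d['fov_y'],d['k1'],np.round(d['extrinsics'],3).tolist())
a=cv2.imread('pics/scene0.png');b=cv2.imread('pics/top0.png')
E
```

```text
pics
{'t': 0.0, 'q': array([-1.29950546e+00,  5.28484417e-01,  1.43390485e+00,  2.30301018e-06,
        1.18140060e+00, -1.78549659e-01]), 'qd': array([ 0.0009989 ,  0.00032542,  0.00118112, -0.00095701, -0.00130542,
       -0.00181746]), 'tau': array([-8.20889682e-05, -4.42349517e+01, -1.78025454e+01, -3.01708842e-04,
        8.51510209e-03,  1.46290425e-06]), 'tcp_pos': array([ 0.27157546, -0.56214952,  0.24432157]), 'tool_rot': array([ 9.74811403e-01,  2.23028073e-01, -4.98612091e-05, -1.09747693e-03]), 'force': array([-0.59374711, -0.07049167, -0.63197226]), 'ft_torque': array([ 0.01239   , -0.04745533,  0.01193011]), 'gripper_force': 0.0, 'finger_gap': 1.0005301705868528} 0.014
scene 42.32305594324356 -0.029570994382868625 [[-0.558, 0.621, -0.55, -0.222], [-0.83, -0.424, 0.363, 0.513], [-0.008, 0.658, 0.753, 1.154], [0.0, 0.0, 0.0, 1.0]]
top 47.014189783573805 0.05631734305026477 [[0.03, 0.99, -0.139, 0.371], [-0.999, 0.031, 0.007, 0.01], [0.011, 0.138, 0.99, 1.183], [0.0, 0.0, 0.0, 1.0]]
```

View pics/scene0.png

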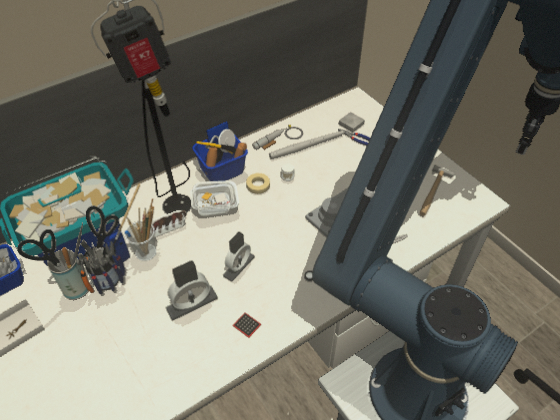

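View pics/top0.png

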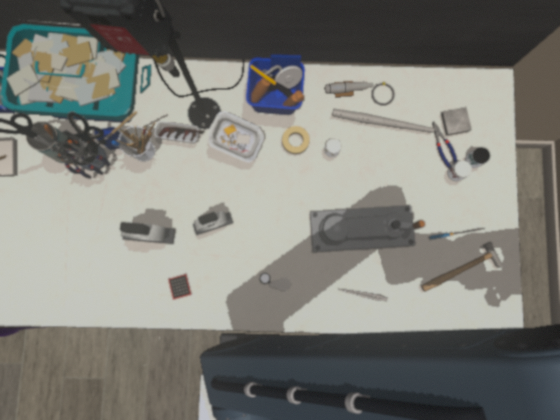

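The scene picture shows two gauges: the larger at (190,290) and the smaller at (239,258), which are (147,232) and (212,219) in top. I choose the smaller one. The jack is at top (362,228), with its housing at (335,227), crank at (397,225) and knob at (420,224).

```bash
python3 - <<'E'
from h import *
d=load('pics/top0.png');s=load('pics/scene0.png')
for n,u,v,z in [('knob',420,224,.1),('crank',397,225,.06),('stud',335,227,.06),('gaugeS',208,217,.124),('gaugeL',136,229,.16)]: print(n,atz(d,u,v,z).round(3),dep(d,u,v).round(3))
for n,u,v in [('gS',236,240),('gL',184,270)]: print(n,dep(s,u,v).round(3))
print(np.round(manip.snapshot('wrist')['mount'],3).tolist())
a=cv2.resize(d['image'][180:260,100:240,::-1],None,fx=5,fy=5,interpolation=cv2.INTER_CUBIC)[:,:800]
b=cv2.resize(d['image'][190:260,300:440,::-1],None,fx=5,fy=5,interpolation=cv2.INTER_CUBIC)[:200+150]
c=np.vstack([a[:250],b[:350,:700]]);cv2.imwrite('pics/c1.png',c)
E
```

```text
knob [ 0.506 -0.331  0.1  ] [ 0.505 -0.33   0.104]
crank [ 0.507 -0.29   0.06 ] [ 0.506 -0.289  0.064]
stud [ 0.497 -0.146  0.06 ] [ 0.497 -0.145  0.063]
gaugeS [0.504 0.144 0.124] [0.503 0.144 0.126]
gaugeL [0.469 0.289 0.16 ] [0.469 0.289 0.16 ]
gS [0.5   0.152 0.12 ]
gL [0.466 0.305 0.159]
[[0.001, 0.95, 0.312, 0.079], [1.0, -0.001, 0.0, 0.001], [0.0, 0.312, -0.95, -0.127], [0.0, 0.0, 0.0, 1.0]]
```

View pics/c1.png

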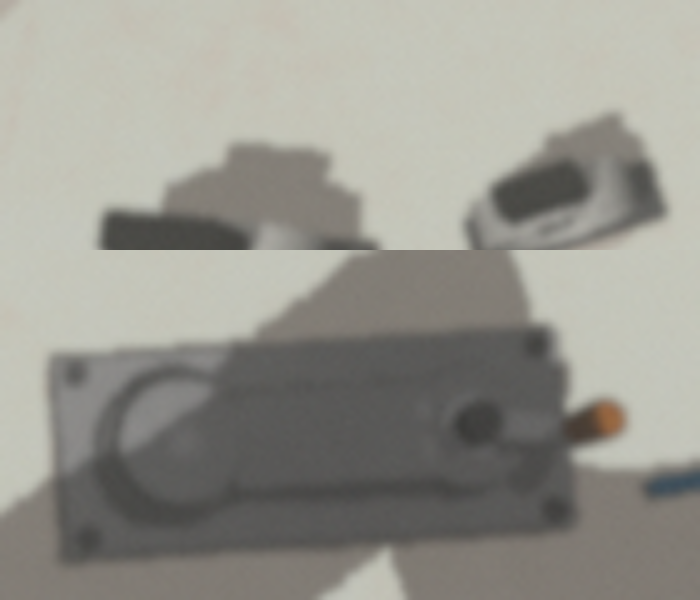

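The crop's top half shows the small gauge near (540,190), with its top 124–126 mm high, so the choice holds. The bottom half shows the jack: stud housing at (180,445), crank hub at (478,422), knob top at (607,418). Next I move the wrist camera over the jack.

Request:
drive_tool --pt "0.043 -0.0224 0 0 0 0 1" --pt "0.043 -0.0224 0 0 0 0 1" --pt "0.043 -0.0224 0 0 0 0 1" --pt "0.043 -0.0224 0 0 0 0 1" --pt "0.043 -0.0224 0 0 0 0 1" --pt "0.043 -0.0224 0 0 0 0 1" --pt "0.043 -0.0224 0 0 0 0 1" --pt "0.043 -0.0224 0 0 0 8.5 1" --pt "0 0 0 0 0 8.5 1" --pt "0 0 0 0 0 8.5 1"

```text
t: 1.15
tcp_pos: [0.5025, -0.2527, 0.245]
tool_rot: [1.0, 0.006, -0.0, -0.0]
force: [0.2, -0.1, 0.8]
finger_gap: 1.004
gripper_force: 0.0
```

Request:
drive_tool --pt "0 0 0 0 0 0 1" --pt "0 0 0 0 0 0 1"

```text
t: 1.35
tcp_pos: [0.5016, -0.2547, 0.2451]
tool_rot: [1.0, 0.009, -0.0, -0.0]
force: [0.2, -0.1, 0.2]
finger_gap: 1.002
gripper_force: 0.0
```

```bash
python3 - <<'E'
from h import *
d=snap('wrist','pics/w1.png'); print(d['fov_y'],d['k1'])
s=manip.sense();print(s['t'],s['tcp_pos'],s['tool_rot'])
cv2.imwrite('pics/w1b.png',cv2.resize(d['image'][:,:,::-1],(784,588),interpolation=cv2.INTER_CUBIC))
E
```

```text
64.61635928011238 0.007944146047631263
1.4 [ 0.50146887 -0.25486279  0.24516575] [ 9.99962669e-01  8.63860111e-03 -1.40847012e-04 -1.26572876e-04]
```

View pics/w1b.png

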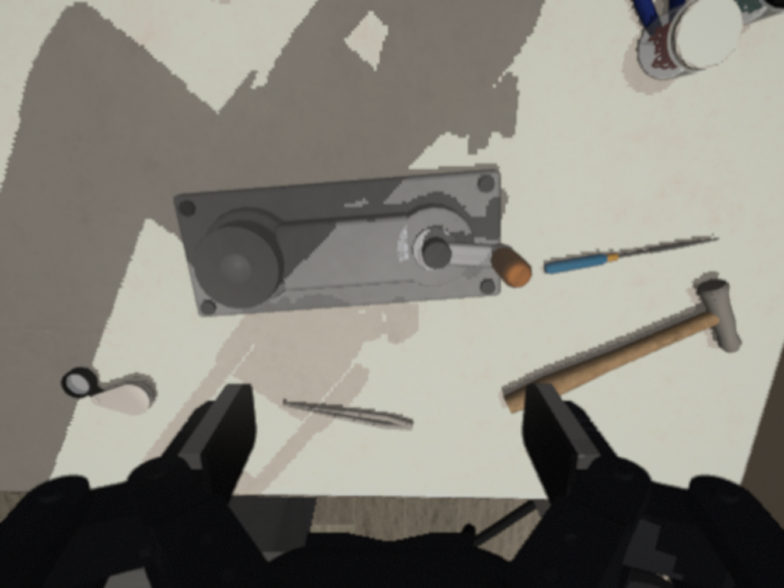

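The wrist view (1.4x) shows the knob top at (517,272), the hub at (436,252), and the dome crest at about (235,266). The loupe lies at (105,390).

```bash
python3 - <<'E'
from h import *
d=load('pics/w1.png');t=load('pics/top0.png')
p=lambda u,v:(d,u/1.4,v/1.4)
print('knob tri',tri(p(517,272),(t,421.4,223.6)).round(4),'z.106',atz(*p(517,272),.106).round(4),'dep',dep(*p(517,272)).round(4), 'top',atz(t,421.4,223.6,.106).round(4))
print('hub',tri(p(436,252),(t,395.4,224.3)).round(4),dep(*p(436,252)).round(4))
print('stud',atz(*p(235,266),.063).round(4),dep(*p(235,266)).round(4))
# depth maps -> clouds: knob top, plate, housing
v,u=np.mgrid[0:420,0:560]
pts=np.array([dep(d,a,b) for a,b in zip(u[120:230,120:385].ravel(),v[120:230,120:385].ravel())])
m=lambda lo,hi,c,r:(pts[:,2]>lo)&(pts[:,2]<hi)&(np.hypot(*(pts[:,:2]-c).T)<r)
k=pts[m(.100,.112,[.50,-.33],.05)];print('knobtop',len(k),k.mean(0),k.min(0),k.max(0))
cs=pts[m(.052,.07,[.497,-.146],.05)];print('dome',len(cs),cs[:,2].max(),cs[cs[:,2]>cs[:,2].max()-.003].mean(0),(cs.min(0)+cs.max(0))/2)
h=pts[m(.055,.075,[.507,-.29],.02)];print('hub',len(h),(h.min(0)+h.max(0))/2,h[:,2].max(),h[h[:,2]>h[:,2].max()-.003].mean(0))
pl=pts[(pts[:,2]>.012)&(pts[:,2]<.020)][:,:2].astype(np.float32);r=cv2.minAreaRect(pl);print(r)
E
```

```text
knob tri [ 0.5073 -0.3351  0.0956] z.106 [ 0.5102 -0.3315  0.106 ] dep [ 0.5097 -0.3319  0.1044] top [ 0.506  -0.3324  0.106 ]
hub [ 0.5092 -0.2888  0.052 ] [ 0.5119 -0.2875  0.0641]
stud [ 0.4992 -0.1505  0.063 ] [ 0.4988 -0.15    0.0616]
knobtop 324 [ 0.50846966 -0.3319626   0.10374716] [ 0.49914825 -0.34082713  0.10001214] [ 0.51619952 -0.32364366  0.10622297]
dome 2886 0.06276980494829382 [ 0.4971676  -0.14904505  0.06060128] [ 0.49598063 -0.14928139  0.05742298]
hub 546 [ 0.50976256 -0.29410114  0.06079941] 0.06651595792446857 [ 0.509681   -0.28807412  0.064441  ]
((0.5029722452163696, -0.21875829994678497), (0.09946929663419724, 0.24826447665691376), 5.624603748321533)
```

Request:
drive_tool --pt "0 0 0 0 0 1 1" --pt "0.0022 0.0257 0 0 0 0 1" --pt "0.0022 0.0257 0.02 0 0 0 1" --pt "0.0022 0.0257 0.02 0 0 0 1" --pt "0 0 0.04 0 0 0 1" --pt "0 0 0.04 0 0 0 1" --pt "0 0 0.025 0 0 0 1" --pt "0 0 0.015 0 0 0 1" --pt "0 0 0.005 0 0 0 1" --pt "0 0 0 0 0 0 1" --newtons 40

```text
t: 2.4
tcp_pos: [0.5083, -0.3321, 0.0804]
tool_rot: [1.0, -0.001, 0.0, 0.0]
force: [-0.6, 0.0, 0.9]
finger_gap: 1.002
gripper_force: 0.0
```

Request:
drive_tool --pt "0 0 0 0 0 0 -1" --pt "0 0 0 0 0 0 -1" --pt "0 0 0 0 0 0 -1" --pt "0 0 0 0 0 0 -1" --pt "0 0 0 0 0 0 -1" --pt "0 0 0 0 0 0 -1" --pt "0 0 0 0 0 0 -1" --pt "0 0 0 0 0 0 -1" --pt "0 0 0 0 0 0 -1" --pt "0 0 0 0 0 0 -1"

```text
t: 3.4
tcp_pos: [0.5084, -0.3322, 0.081]
tool_rot: [1.0, -0.001, 0.0, 0.0]
force: [-0.4, -0.4, 5.3]
finger_gap: 0.21
gripper_force: 39.1
```

```bash
python3 - <<'E'
from h import *
d=snap('wrist','pics/w2.png');s=manip.sense();print(s['t'],s['tcp_pos'],s['tool_rot'],s['finger_gap'],s['force'],s['q'])
ph=np.radians(-92.5)
for c in range(5):
    print(c,[[round(float(x),4) for x in (.045*(np.cos(b)-np.cos(a)),-.045*(np.sin(b)-np.sin(a)))] for a,b in [(ph-np.radians(15*(10*c+i)),ph-np.radians(15*(10*c+i+1))) for i in range(10)]])
E
```

```text
3.45 [ 0.50842609 -0.3322296   0.08099339] [ 9.99999151e-01 -1.14467656e-03  4.11257255e-04  4.68332408e-04] 0.2128704322755143 [-0.80162051 -0.83769942  5.72746031] [-7.62536699e-01  7.23415026e-01  1.60102394e+00 -1.51784284e-04
  8.15912060e-01  8.10652917e-01]
0 [[-0.0116, -0.002], [-0.0106, -0.005], [-0.009, -0.0076], [-0.0067, -0.0096], [-0.004, -0.011], [-0.001, -0.0117], [0.002, -0.0116], [0.005, -0.0106], [0.0076, -0.009], [0.0096, -0.0067]]
1 [[0.011, -0.004], [0.0117, -0.001], [0.0116, 0.002], [0.0106, 0.005], [0.009, 0.0076], [0.0067, 0.0096], [0.004, 0.011], [0.001, 0.0117], [-0.002, 0.0116], [-0.005, 0.0106]]
2 [[-0.0076, 0.009], [-0.0096, 0.0067], [-0.011, 0.004], [-0.0117, 0.001], [-0.0116, -0.002], [-0.0106, -0.005], [-0.009, -0.0076], [-0.0067, -0.0096], [-0.004, -0.011], [-0.001, -0.0117]]
3 [[0.002, -0.0116], [0.005, -0.0106], [0.0076, -0.009], [0.0096, -0.0067], [0.011, -0.004], [0.0117, -0.001], [0.0116, 0.002], [0.0106, 0.005], [0.009, 0.0076], [0.0067, 0.0096]]
4 [[0.004, 0.011], [0.001, 0.0117], [-0.002, 0.0116], [-0.005, 0.0106], [-0.0076, 0.009], [-0.0096, 0.0067], [-0.011, 0.004], [-0.0117, 0.001], [-0.0116, -0.002], [-0.0106, -0.005]]
```

View pics/w2.png

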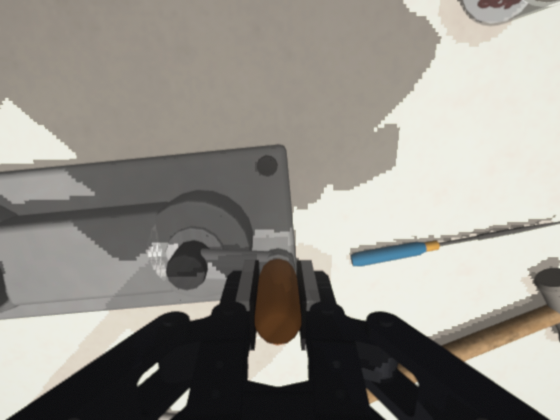

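The knob is gripped between the fingers at (277,300). Now winding clockwise.

Request:
drive_tool --pt "-0.0116 -0.002 0 0 0 0 -1" --pt "-0.0106 -0.005 0 0 0 0 -1" --pt "-0.009 -0.0076 0 0 0 0 -1" --pt "-0.0067 -0.0096 0 0 0 0 -1" --pt "-0.004 -0.011 0 0 0 0 -1" --pt "-0.001 -0.0117 0 0 0 0 -1" --pt "0.002 -0.0116 0 0 0 0 -1" --pt "0.005 -0.0106 0 0 0 0 -1" --pt "0.0076 -0.009 0 0 0 0 -1" --pt "0.0096 -0.0067 0 0 0 0 -1"

```text
t: 4.45
tcp_pos: [0.4895, -0.2472, 0.0809]
tool_rot: [1.0, -0.001, 0.0, 0.001]
force: [-0.5, -3.9, 5.1]
finger_gap: 0.209
gripper_force: 39.5
```

Request:
drive_tool --pt "0.011 -0.004 0 0 0 0 -1" --pt "0.0117 -0.001 0 0 0 0 -1" --pt "0.0116 0.002 0 0 0 0 -1" --pt "0.0106 0.005 0 0 0 0 -1" --pt "0.009 0.0076 0 0 0 0 -1" --pt "0.0067 0.0096 0 0 0 0 -1" --pt "0.004 0.011 0 0 0 0 -1" --pt "0.001 0.0117 0 0 0 0 -1" --pt "-0.002 0.0116 0 0 0 0 -1" --pt "-0.005 0.0106 0 0 0 0 -1"

```text
t: 5.45
tcp_pos: [0.5485, -0.311, 0.0809]
tool_rot: [1.0, -0.001, 0.001, -0.0]
force: [0.9, 1.7, 7.6]
finger_gap: 0.209
gripper_force: 39.7
```

Request:
drive_tool --pt "-0.0076 0.009 0 0 0 0 -1" --pt "-0.0096 0.0067 0 0 0 0 -1" --pt "-0.011 0.004 0 0 0 0 -1" --pt "-0.0117 0.001 0 0 0 0 -1" --pt "-0.0116 -0.002 0 0 0 0 -1" --pt "-0.0106 -0.005 0 0 0 0 -1" --pt "-0.009 -0.0076 0 0 0 0 -1" --pt "-0.0067 -0.0096 0 0 0 0 -1" --pt "-0.004 -0.011 0 0 0 0 -1" --pt "-0.001 -0.0117 0 0 0 0 -1"

```text
t: 6.45
tcp_pos: [0.4652, -0.2853, 0.081]
tool_rot: [1.0, -0.001, 0.001, 0.001]
force: [2.6, -1.9, 4.8]
finger_gap: 0.21
gripper_force: 39.5
```

Request:
drive_tool --pt "0.002 -0.0116 0 0 0 0 -1" --pt "0.005 -0.0106 0 0 0 0 -1" --pt "0.0076 -0.009 0 0 0 0 -1" --pt "0.0096 -0.0067 0 0 0 0 -1" --pt "0.011 -0.004 0 0 0 0 -1" --pt "0.0117 -0.001 0 0 0 0 -1" --pt "0.0116 0.002 0 0 0 0 -1" --pt "0.0106 0.005 0 0 0 0 -1" --pt "0.009 0.0076 0 0 0 0 -1" --pt "0.0067 0.0096 0 0 0 0 -1"

```text
t: 7.45
tcp_pos: [0.5497, -0.2653, 0.0809]
tool_rot: [1.0, -0.001, -0.001, -0.001]
force: [-2.5, 0.6, 8.9]
finger_gap: 0.211
gripper_force: 39.9
```

Request:
drive_tool --pt "0.004 0.011 0 0 0 0 -1" --pt "0.001 0.0117 0 0 0 0 -1" --pt "-0.002 0.0116 0 0 0 0 -1" --pt "-0.005 0.0106 0 0 0 0 -1" --pt "-0.0076 0.009 0 0 0 0 -1"

```text
t: 7.95
tcp_pos: [0.5409, -0.3203, 0.0809]
tool_rot: [1.0, -0.001, 0.001, 0.0]
force: [1.1, 2.4, 6.8]
finger_gap: 0.208
gripper_force: 39.7
```

Request:
drive_tool --pt "-0.0096 0.0067 0 0 0 0 -1" --pt "-0.011 0.004 0 0 0 0 -1" --pt "-0.0058 0.0009 0 0 0 0 -1" --pt "0 0 0 0 0 0 -1" --pt "0 0 0 0 0 0 -1"

```text
t: 8.45
tcp_pos: [0.5145, -0.3321, 0.081]
tool_rot: [1.0, -0.001, 0.001, 0.001]
force: [2.1, 0.2, 5.3]
finger_gap: 0.207
gripper_force: 39.7
```

Request:
drive_tool --pt "-0.004 0 0 0 0 0 -1" --pt "0 0 0 0 0 0 -1" --pt "0 0 0 0 0 0 -1"

```text
t: 8.75
tcp_pos: [0.5141, -0.3321, 0.0811]
tool_rot: [1.0, -0.002, 0.004, 0.001]
force: [11.8, 0.7, 2.6]
finger_gap: 0.21
gripper_force: 39.3
```

The crank is at its stop: 11.8 N of reaction and no further travel. I release it, raise the arm, and go to look at the gauge's dial from the front.

Request:
drive_tool --pt "0.003 0 0 0 0 0 1" --pt "0 0 0 0 0 0 1" --pt "0 0 0 0 0 0 1" --pt "0 0 0 0 0 0 1" --pt "0 0 -0.02 0 0 0 1" --pt "0 0 -0.045 0 0 0 1" --pt "0 0 -0.045 0 0 0 1" --pt "0 -0.02 -0.03 0 0 -8.5 1"

```text
t: 9.55
tcp_pos: [0.5137, -0.3146, 0.2233]
tool_rot: [0.997, 0.074, 0.002, 0.002]
force: [0.8, 0.4, 0.2]
finger_gap: 1.001
gripper_force: 0.0
```

```bash
python3 - <<'E'
from h import *
d=snap('wrist','pics/w3.png');s=manip.sense();print(s['t'],s['tcp_pos'],s['tool_rot'],s['finger_gap'])
v,u=np.mgrid[60:300,0:380]
pts=np.array([dep(d,a,b) for a,b in zip(u.ravel(),v.ravel())])
c=pts[np.hypot(*(pts[:,:2]-[.497,-.149]).T)<.03]
print('dome top',len(c),c[:,2].max(), c[c[:,2]>c[:,2].max()-.002].mean(0))
k=pts[(pts[:,2]>.1)&(pts[:,2]<.112)&(np.hypot(*(pts[:,:2]-[.512,-.332]).T)<.03)];print('knob',len(k),k.mean(0))
# sphere fit
from scipy.optimize import least_squares
q=c[c[:,2]>c[:,2].max()-.006]
f=least_squares(lambda x:np.linalg.norm(q-x,axis=1)-.02,[.497,-.149,.063],loss='soft_l1',f_scale=.001);print('sphere',f.x,len(q))
E
```

```text
9.6 [ 0.5148443  -0.31098716  0.22752124] [0.99694989 0.07792967 0.00339258 0.00252438] 1.0015449438109216
dome top 3961 0.08257201552336202 [ 0.49579551 -0.14909835  0.0811823 ]
knob 362 [ 0.51487473 -0.33255004  0.10377873]
sphere [ 0.49586158 -0.14909175  0.06136956] 710
```

Request:
drive_tool --pt "-0.0027 -0.046 0 0 0 0 1" --pt "-0.0027 -0.046 0 0 0 0 1" --pt "-0.0027 -0.046 0 0 0 0 1" --pt "-0.0027 -0.046 0 0 0 0 1" --pt "-0.0027 -0.046 0 0 0 0 1" --pt "-0.0027 -0.046 0 0 0 0 1" --pt "-0.0027 -0.046 0 0 0 0 1" --pt "-0.0027 -0.046 0 0 0 0 1" --pt "-0.0027 -0.046 0 0 0 0 1" --pt "-0.0027 -0.046 0 0 0 0 1"

```text
t: 10.6
tcp_pos: [0.4181, 0.1408, 0.2201]
tool_rot: [0.997, 0.072, -0.0, 0.0]
force: [0.7, -0.5, 0.4]
finger_gap: 0.998
gripper_force: 0.0
```

Request:
drive_tool --pt "0 0 0 0 0 -8.5 1" --pt "0 0 0 0 0 -8.5 1" --pt "0 0 0 0 0 -8.5 1" --pt "0 0 0 0 0 -8.5 1" --pt "0 0 0 0 0 -8.5 1" --pt "0 0 0 0 0 -8.5 1" --pt "0 0 0 0 0 -8.5 1" --pt "0 0 0 0 0 -8.5 1" --pt "0 0 0 0 0 -8.5 1" --pt "0 0 0 0 0 -8.5 1"

```text
t: 11.6
tcp_pos: [0.4187, 0.1392, 0.2199]
tool_rot: [0.684, 0.729, -0.001, -0.0]
force: [-0.3, 0.2, 0.8]
finger_gap: 1.0
gripper_force: 0.0
```

Request:
drive_tool --pt "0 0 0 0 0 -8.5 1" --pt "0 0 0 0 0 -8.5 1" --pt "0 0 0 0 0 -8.5 1" --pt "0 0 0 0 0 -8.5 1" --pt "0 0 0 0 0 -8.5 1" --pt "0 0 0 0 0 -8.5 1" --pt "0 0 0 0 0 -8.5 1" --pt "0 0 0 0 0 -8.5 1" --pt "0 0 0 0 0 -8.5 1" --pt "0 0 0 0 0 -8.5 1"

```text
t: 12.6
tcp_pos: [0.4187, 0.1392, 0.2199]
tool_rot: [0.011, 1.0, -0.0, -0.001]
force: [-0.5, -0.2, -0.3]
finger_gap: 1.003
gripper_force: 0.0
```

```bash
python3 - <<'E'
from h import *
d=snap('wrist','pics/w4.png');s=manip.sense();print(s['t'],s['tcp_pos'],s['tool_rot'],s['q'])
E
```

```text
12.65 [0.41867954 0.13917833 0.21996148] [ 9.60366206e-03  9.99953634e-01 -1.51990003e-04 -6.90590296e-04] [ 6.67457287e-02  3.22638443e-01  1.90359273e+00 -2.49162577e-04
  9.16761843e-01 -1.48469125e+00]
```

View pics/w4.png

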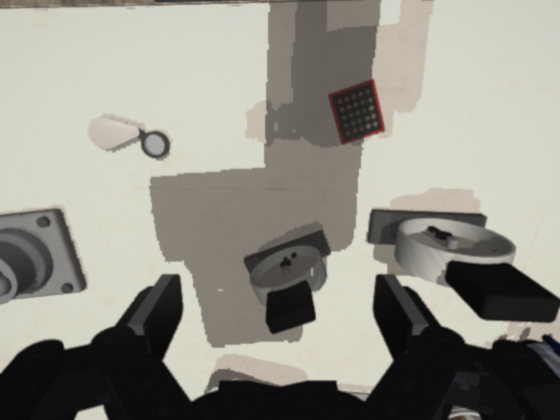

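The wrist view shows the small gauge's dial at (290,265) facing the robot, with its grip top at (290,305). The foot runs from (247,255) to (327,230). The large gauge is at (455,250). I tilt for a more frontal view.

Request:
drive_tool --pt "0 0 0.02 0 0 -8.5 1" --pt "0 0 0.02 0 0 -8.5 1" --pt "0 0 0 0 -8 0 1" --pt "0 0 0 0 -8 0 1" --pt "0 0 0 0 -8 0 1" --pt "0 0 0 0 -8 0 1" --pt "0 0 0 0 0 0 1" --pt "0 0 0 0 0 0 1"

```text
t: 13.45
tcp_pos: [0.4214, 0.1525, 0.1827]
tool_rot: [-0.137, 0.97, 0.047, 0.196]
force: [1.2, -0.2, -1.0]
finger_gap: 0.998
gripper_force: 0.0
```

```bash
python3 - <<'E'
from h import *
d=snap('wrist','pics/w5.png');s=manip.sense();print(s['t'],s['tcp_pos'],s['tool_rot'],s['q'])
o,_=ray(d,0,0);print(o)
i=d['image'][:,:,::-1]
# project gauge dial to crop
P=np.linalg.inv(d['extrinsics'])@[.49,.15,.05,1];f=210/np.tan(np.radians(d['fov_y'])/2);u,v=d['cx']-f*P[0]/P[2],d['cy']+f*P[1]/P[2];print(u,v)
u=int(np.clip(u,70,490));v=int(np.clip(v,75,345))
c=i[v-75:v+75,u-70:u+70];print('origin',u-70,v-75)
cv2.imwrite('pics/c5.png',cv2.resize(c,None,fx=4,fy=4,interpolation=cv2.INTER_CUBIC))
E
```

```text
13.5 [0.42187035 0.15261958 0.18284825] [-0.1370484   0.9696907   0.04665633  0.19682701] [ 0.00248047  0.33121221  2.21131453  0.59348217  0.25952987 -2.39898975]
[0.3028465  0.11324018 0.26751222]
247.50084901596756 210.2626282024813
origin 177 135
```

View pics/c5.png

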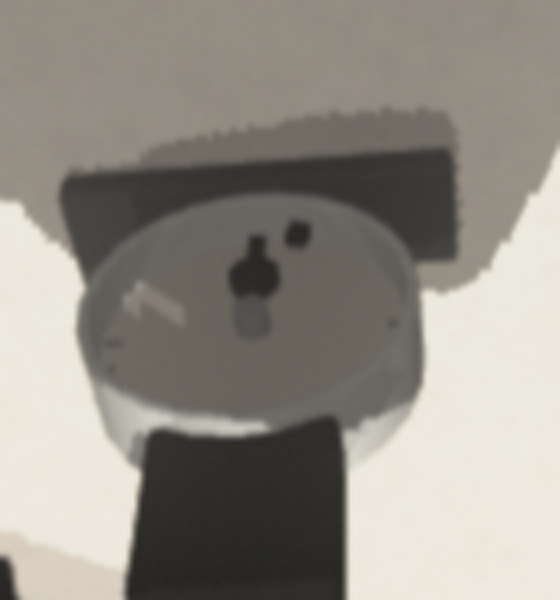

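The crop shows the pointer tip at (258,238), its weight at (255,275), and the mark at (298,234) on the +y side. The grip is at (240,510). Now the gauge pose and the mark angle.

```bash
cat > g.py <<'E'
from h import *
d=load('pics/w5.png');d4=load('pics/w4.png')
def cloud(d,r0,r1,c0,c1):
    v,u=np.mgrid[r0:r1,c0:c1]; return np.array([np.r_[dep(d,a,b),a,b] for a,b in zip(u.ravel(),v.ravel()) if d['z_map'][b,a]>0])
for n,dd,w in (('w4',d4,(270,340,255,325)),('w5',d,(235,340,200,275)),('top',load('pics/top0.png'),(205,235,190,235))):
    c=cloud(dd,*w); t=c[(c[:,2]>.1215)&(c[:,2]<.129)&(np.hypot(c[:,0]-.503,c[:,1]-.146)<.03)]
    r=cv2.minAreaRect(t[:,:2].astype(np.float32)); print(n,len(t),t[:,:3].mean(0).round(4),r)
dial=cloud(d,195,230,205,270); P=dial[(dial[:,2]>.02)&(dial[:,2]<.075)][:,:3]
m=P.mean(0)
from scipy.optimize import least_squares
f=least_squares(lambda x:np.cos(x[0])*P[:,0]+np.sin(x[0])*P[:,1]-x[1],[.3,.5],loss='soft_l1',f_scale=.001);psi,D=f.x
print('dial plane yaw',psi,'D',D,'rms',np.median(abs(f.fun)))
def on(u,v,off=0):
    o,r=ray(d,177+(u-1.5)/4,135+(v-1.5)/4);n=np.array([np.cos(psi),np.sin(psi),0]);return o+r*((D+off-n@o)/(n@r))
Y=np.array([-np.sin(psi),np.cos(psi),0])
for n,u,v in(('tip',258,238),('weight',255,275),('pin',252,317),('mark',298,234)):
    p=on(u,v);print(n,p.round(4),'lat',round(float(Y@p),4))
E
python3 g.py
```

```text
w4 591 [0.5036 0.1468 0.1223] ((0.5038639307022095, 0.14659103751182556), (0.014777937904000282, 0.03785408288240433), 19.326866149902344)
w5 576 [0.5033 0.1464 0.1223] ((0.5036301612854004, 0.14656589925289154), (0.015474306419491768, 0.038108404725790024), 20.907514572143555)
top 118 [0.5044 0.146  0.1246] ((0.5045079588890076, 0.14605073630809784), (0.01594427600502968, 0.0397777296602726), 20.533483505249023)
dial plane yaw 0.34399980348253933 D 0.5239242383023355 rms 0.0005174067591030562
tip [0.5043 0.1457 0.0114] lat -0.0329
weight [0.5043 0.1457 0.0255] lat -0.033
pin [0.5043 0.1457 0.0404] lat -0.0329
mark [0.501  0.155  0.0109] lat -0.0231
```

```bash
cat >> g.py <<'E'
print('---')
psi=.352;n=np.array([np.cos(psi),np.sin(psi),0]);Y=np.array([-np.sin(psi),np.cos(psi),0]);G=np.array([.5038,.1466,0]);D=n@G
for off in(-.006,-.009,-.012):
    q={k:on(u,v,off) for k,u,v in(('tip',258,238),('pin',252,317),('mark',298,234))}
    l={k:((p-G)@Y).round(4).item() for k,p in q.items()};z={k:p[2].round(4).item() for k,p in q.items()}
    dl=l['mark']-l['tip'];print(off,l,z,'asin',np.arcsin(dl/.032),np.arcsin(l['mark']/.032),'atan',np.arctan2(dl,.048-z['mark']),'r',np.hypot(dl,.048-z['mark']))
E
python3 g.py | sed -n '/---/,$p'
python3 - <<'E'
from h import *
d=load('pics/w5.png');c=cv2.cvtColor(d['image'],cv2.COLOR_RGB2GRAY)
print(c[185:225,232:258])
E
```

```text
---
-0.006 {'tip': 0.0002, 'pin': 0.0002, 'mark': 0.0097} {'tip': 0.0193, 'pin': 0.0474, 'mark': 0.0189} asin 0.3014184437621834 0.30797023918704647 atan 0.3155522866665208 r 0.03061143577161973
-0.009 {'tip': 0.0008, 'pin': 0.0007, 'mark': 0.0102} {'tip': 0.0232, 'pin': 0.0508, 'mark': 0.0228} asin 0.2981475630297769 0.32441040472578503 atan 0.3570300279902335 r 0.02689609637103496
-0.012 {'tip': 0.0014, 'pin': 0.0013, 'mark': 0.0106} {'tip': 0.027, 'pin': 0.0542, 'mark': 0.0266} asin 0.29161561039308725 0.3376280614615663 atan 0.4060191815233321 r 0.02329377599274107
[[ 95  98  98 ... 101 100  99]
 [102 103 103 ... 103 104 105]
 [102 103 102 ... 103 102 103]
 ...
 [100 101 101 ... 101 101 101]
 [101 101 101 ... 101 101 101]
 [101 101 101 ... 101 101 101]]
```

Mark angle is about 0.305 rad (17.5°), the gauge yaw about 0.352 and the grip at (0.504, 0.1466). I return to vertical, then work out the approach.

Request:
drive_tool --pt "0 0 0 0 8 0 1" --pt "0 0 0 0 8 0 1" --pt "0 0 0 0 8 0 1" --pt "0 0 0 0 8 -3 1" --pt "0 0 0 0 0 0 1" --pt "0 0 0 0 0 0 1"

```text
t: 14.1
tcp_pos: [0.4217, 0.1578, 0.1819]
tool_rot: [-0.175, 0.983, 0.018, -0.046]
force: [-1.4, -1.0, -0.1]
finger_gap: 0.996
gripper_force: 0.0
```

```bash
cat > to.py <<'E'
from h import *
def pose(psi,lean=0):  # half-turned tool, gauge yaw psi, top leaning to +y by lean
    G=R.from_euler('z',psi)*R.from_euler('x',-lean); return G*R.from_matrix(np.diag([-1,1,-1.]))
def go(p,Rt):
    s=manip.sense();Rc=R.from_quat(s['tool_rot']);print('t',s['t'],'tcp',s['tcp_pos'].round(4),'q',s['q'].round(2),'F',s['force'].round(1))
    print('shift in present tool axes',(Rc.inv().apply(np.array(p)-s['tcp_pos'])).round(4),'in target axes',(Rt.inv().apply(np.array(p)-s['tcp_pos'])).round(4),'turn deg',np.degrees((Rc.inv()*Rt).as_rotvec()).round(2))
E
python3 -c "
from to import *
go([.504,.1466,.103],pose(.352))"
```

```text
t 14.1 tcp [0.4217 0.1578 0.1819] q [ 0.09  0.43  1.87  0.04  0.94 -1.86] F [-1.4 -1.  -0.1]
shift in present tool axes [-0.0796 -0.0428  0.0704] in target axes [-0.0734 -0.0389  0.0789] turn deg [ 3.   -4.77 -0.01]
```

Request:
drive_tool --pt "0 0 0 3 -4.8 0 1" --pt "0 0 0 0 0 0 1" --pt "-0.0245 -0.013 0 0 0 0 1" --pt "-0.0245 -0.013 0 0 0 0 1" --pt "-0.0245 -0.013 0 0 0 0 1" --pt "0 0 0.02 0 0 0 1" --pt "0 0 0 0 0 0 1" --pt "0 0 0 0 0 0 1"

```text
t: 14.9
tcp_pos: [0.5023, 0.1464, 0.1619]
tool_rot: [-0.175, 0.985, 0.001, -0.002]
force: [-0.4, 1.0, 0.2]
finger_gap: 1.001
gripper_force: 0.0
```

```bash
python3 -c "
from to import *
go([.504,.1466,.103],pose(.352))"
```

```text
t 14.9 tcp [0.5023 0.1464 0.1619] q [ 0.07  0.51  1.77  0.    0.87 -1.85] F [-0.4  1.   0.2]
shift in present tool axes [-0.0019 -0.0005  0.0589] in target axes [-0.0017 -0.0004  0.0589] turn deg [ 0.13 -0.21  0.02]
```

Request:
drive_tool --pt "-0.0018 -0.0004 0.02 0.1 -0.2 0 1" --pt "0 0 0.02 0 0 0 1" --pt "0 0 0.012 0 0 0 1" --pt "0 0 0.007 0 0 0 1" --pt "0 0 0 0 0 0 -1" --pt "0 0 0 0 0 0 -1" --pt "0 0 0 0 0 0 -1" --pt "0 0 0 0 0 0 -1" --pt "0 0 0 0 0 0 -1" --pt "0 0 0 0 0 0 -1" --newtons 60

```text
t: 15.9
tcp_pos: [0.5064, 0.1472, 0.1041]
tool_rot: [-0.176, 0.984, -0.0, 0.002]
force: [-0.6, 1.6, 5.9]
finger_gap: 0.456
gripper_force: 60.8
```

Request:
drive_tool --pt "0 0 0 0 0 0 -1" --pt "0 0 0 0 0 0 -1"

```text
t: 16.1
tcp_pos: [0.5065, 0.1472, 0.1041]
tool_rot: [-0.176, 0.984, -0.0, 0.002]
force: [-1.2, 2.0, 5.9]
finger_gap: 0.459
gripper_force: 60.8
```

```bash
python3 -c "
from to import *
s=snap('scene','pics/s6.png')
snap('wrist','pics/w6.png')
go([.504,.1466,.103],pose(.352));print(manip.sense()['finger_gap'])"
```

```text
t 16.2 tcp [0.5064 0.1472 0.1041] q [ 0.07  0.61  1.8   0.    0.72 -1.85] F [-0.7  2.1  5.8]
shift in present tool axes [0.0025 0.0002 0.0011] in target axes [0.0025 0.0002 0.0011] turn deg [-0.05  0.26  0.06]
0.4623288468855154
```

```bash
cat >> to.py <<'E'
S=np.array([.4959,-.149,.0614]);f=np.array([.0025,0,.1041])
def place(psi,lean,h=0):
    Rt=pose(psi,lean);n=Rt.apply([0,0,-1.]);return S+(.02+h)*n-Rt.apply(f),Rt
E
python3 -c "
from to import *
p,Rt=place(0,0,.03);print(p);go(p,Rt)
p,Rt=place(0,.305);print(p, Rt.as_quat())"
```

```text
[ 0.4984 -0.149   0.2155]
t 16.2 tcp [0.5064 0.1472 0.1041] q [ 0.07  0.61  1.8   0.    0.72 -1.85] F [-0.7  2.1  5.8]
shift in present tool axes [ 0.1095 -0.2753 -0.1116] in target axes [ 0.008  -0.2962 -0.1114] turn deg [-0.    0.27 20.23]
[ 0.4984     -0.11173362  0.17977241] [ 0.          0.98839439 -0.15190959  0.        ]
```

Request:
drive_tool --pt "0 0 -0.01 0 0 0 -1" --pt "0 0 -0.03 0 0 0 -1" --pt "0 0 -0.04 0 0 0 -1" --pt "0 0 -0.04 0 0 0 -1" --pt "0 0 -0.02 0 0 0 -1" --pt "0 0 0 0 0 5 -1" --pt "0 0 0 0 0 5 -1" --pt "0 0 0 0 0 5 -1" --pt "0 0 0 0 0 5 -1"

```text
t: 17.1
tcp_pos: [0.5046, 0.1467, 0.2431]
tool_rot: [-0.0, 1.0, 0.0, 0.001]
force: [-0.1, -0.4, -3.1]
finger_gap: 0.458
gripper_force: 61.5
```

```bash
python3 -c "
from to import *
p,Rt=place(0,0,.03);print(p);go(p,Rt)"
```

```text
[ 0.4984 -0.149   0.2155]
t 17.1 tcp [0.5046 0.1467 0.2431] q [ 0.07  0.4   1.68  0.    1.06 -1.5 ] F [-0.1 -0.4 -3.1]
shift in present tool axes [ 0.0063 -0.2957  0.0276] in target axes [ 0.0062 -0.2957  0.0276] turn deg [0.01 0.08 0.02]
```

Request:
drive_tool --pt "0 -0.012 0 0 0 0 -1" --pt "0 -0.025 0 0 0 0 -1" --pt "0 -0.035 0 0 0 0 -1" --pt "0 -0.038 0 0 0 0 -1" --pt "0 -0.038 0 0 0 0 -1" --pt "0 -0.038 0 0 0 0 -1" --pt "0 -0.038 0 0 0 0 -1" --pt "0 -0.035 0 0 0 0 -1" --pt "0.003 -0.025 0 0 0 0 -1" --pt "0.003 -0.012 0 0 0 0 -1"

```text
t: 18.1
tcp_pos: [0.5, -0.1521, 0.243]
tool_rot: [-0.001, 1.0, -0.0, 0.001]
force: [-0.1, 0.4, -2.6]
finger_gap: 0.46
gripper_force: 61.4
```

Request:
drive_tool --pt "0 0 0 0 0 0 -1" --pt "0 0 0 0 0 0 -1" --pt "0 0 0 0 0 0 -1" --pt "0 0 0 0 0 0 -1" --pt "0 0 0 0 0 0 -1"

```text
t: 18.6
tcp_pos: [0.5007, -0.148, 0.2431]
tool_rot: [-0.003, 1.0, 0.0, 0.001]
force: [0.6, 0.4, -3.0]
finger_gap: 0.457
gripper_force: 61.4
```

```bash
python3 -c "
from to import *
p,Rt=place(0,0,.03);go(p,Rt)
w=snap('wrist','pics/w7.png');s=snap('scene','pics/s7.png')
a=cv2.resize(w['image'][120:420,130:430,::-1],(400,400),interpolation=cv2.INTER_CUBIC)
E=np.linalg.inv(s['extrinsics'])@[.49,-.15,.17,1];F=210/np.tan(np.radians(s['fov_y'])/2);u,v=int(s['cx']-F*E[0]/E[2]),int(s['cy']+F*E[1]/E[2]);print(u,v)
b=cv2.resize(s['image'][max(v-40,0):v+40,u-40:u+40,::-1],(400,400),interpolation=cv2.INTER_CUBIC)
cv2.imwrite('pics/c7.png',np.hstack([a,b]))"
```

```text
t 18.6 tcp [ 0.5007 -0.148   0.2431] q [-0.5   0.39  1.69  0.    1.05 -2.08] F [ 0.6  0.4 -3. ]
shift in present tool axes [ 0.0024 -0.001   0.0276] in target axes [ 0.0023 -0.001   0.0276] turn deg [0.04 0.16 0.32]
339 177
```

View pics/c7.png

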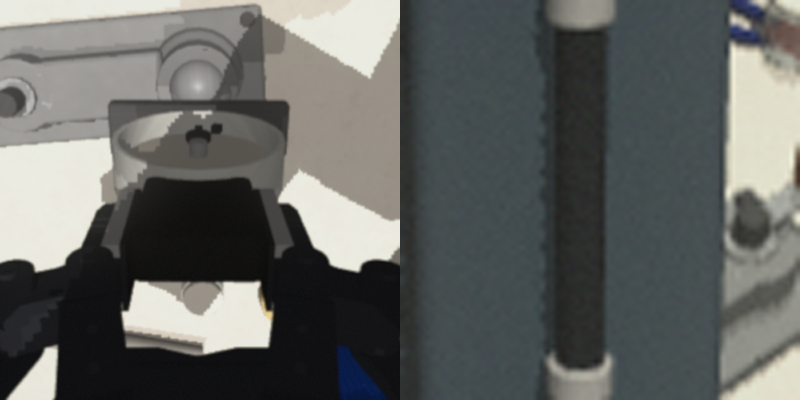

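The wrist crop (left) shows the held gauge level: pointer at (199,130), mark at (217,128), foot from (110,103) to (289,103), and the dome at (197,82) behind it. The arm blocks the scene view. I lean the gauge in the air first, while still clear of the dome.

Request:
drive_tool --pt "0.0024 0.009 0 4.4 0 0 -1" --pt "0 0.009 0 4.4 0 0 -1" --pt "0 0.009 0 4.4 0 0 -1" --pt "0 0.009 0 4.3 0 0 -1" --pt "0 0 0 0 0 0 -1" --pt "0 0 0 0 0 0 -1" --pt "0 0 0 0 0 0 -1"

```text
t: 19.4
tcp_pos: [0.4986, -0.1141, 0.2393]
tool_rot: [-0.001, 0.988, -0.152, 0.002]
force: [0.7, -1.0, -3.0]
finger_gap: 0.458
gripper_force: 62.2
```

Request:
drive_tool --pt "0 0 0 0 0 0 -1" --pt "0 0 0 0 0 0 -1" --pt "0 0 0 0 0 0 -1" --pt "0 0 0 0 0 0 -1" --pt "0 0 0 0 0 0 -1" --pt "0 0 0 0 0 0 -1" --pt "0 0 0 0 0 0 -1" --pt "0 0 0 0 0 0 -1" --pt "0 0 0 0 0 0 -1" --pt "0 0 0 0 0 0 -1"

```text
t: 20.4
tcp_pos: [0.4981, -0.1134, 0.239]
tool_rot: [-0.002, 0.988, -0.152, 0.002]
force: [0.4, 0.4, -3.3]
finger_gap: 0.455
gripper_force: 62.2
```

```bash
python3 -c "
from to import *
p,Rt=place(0,.305,.015);print(p);go(p,Rt)
w=snap('wrist','pics/w8.png');w7=load('pics/w7.png')
# dial zone of both, aligned in camera
z=lambda d:cv2.resize(d['image'][195:255,210:350,::-1],(800,343//1),interpolation=cv2.INTER_CUBIC)
x=np.vstack([z(w7)[:300],z(w)[:300]]);cv2.imwrite('pics/c8.png',x)"
```

```text
[ 0.4984     -0.10722922  0.19408011]
t 20.4 tcp [ 0.4981 -0.1134  0.239 ] q [-0.28  0.38  1.77 -0.37  0.93 -1.64] F [ 0.4  0.4 -3.3]
shift in present tool axes [-0.0001  0.0194  0.041 ] in target axes [-0.0003  0.0194  0.041 ] turn deg [0.   0.23 0.17]
```

View pics/c8.png

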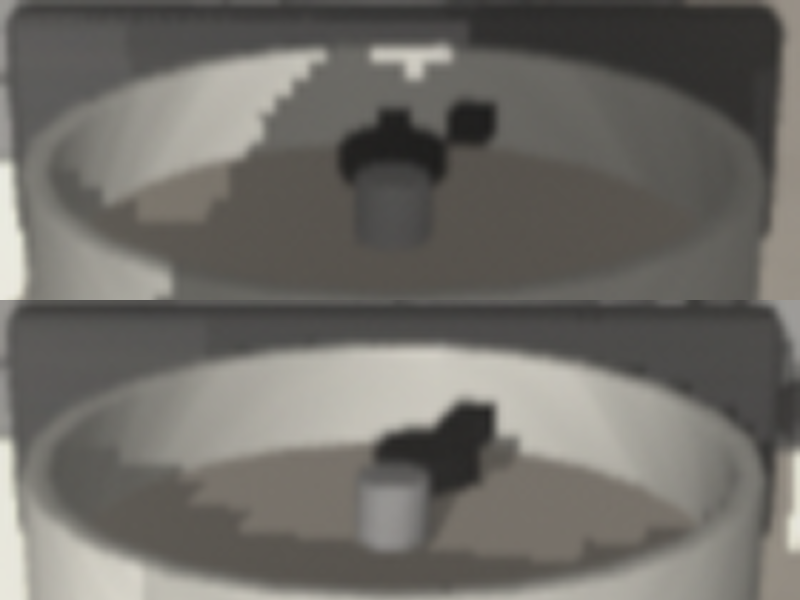

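```bash
python3 -c "
from to import *
d=load('pics/w7.png');M=np.array(d['mount'])
e=dict(d);e['extrinsics']=M
sx=140/800;sy=60/343
for k in(7,8):
  g=load(f'pics/w{k}.png')['image'].mean(2)[205:232,265:305].round().astype(int)
  print(k);print('\n'.join(' '.join(f'{x:3d}' for x in r) for r in g))
for pl in(.0065,.0085,.0105):
  o={}
  for n,u,v in(('tip',394,110),('pintop',393,172),('mark',472,122)):
    p,r=ray(e,210+(u+.5)*sx-.5,195+(v+.5)*sy-.5);x=p+r*(pl-p[0])/r[0];o[n]=x;print(pl,n,x.round(4),'h above foot',(.1041-x[2]).round(4))
  l=o['mark'][1]-o['tip'][1];print(np.arcsin(l/.032),np.arctan2(l,.048-.1041+o['mark'][2]))
"
```

```text
7
163 153 120 105 104 105 106 105 106 123 159 171 171 171 171 178 195 201 195 179 173 171 169 157 121 104 103 102 103 102 102 101 101 100  99  99  98  95  93  92
124 119 109 105 104 105 105 105 105 110 121 125 125 125 126 145 186 199 188 146 127 125 124 120 109 104 103 103 103 103 103 103 103 102 103 103 103 103 102 102
106 104 104 104 104 106 105 104 105 105 105 106 106 106 107 132 179 193 180 133 108 106 105 105 105 104 104 103 103 103 102 103 103 102 102 102 103 103 104 103
105 104 104 104 105 104 104 104 105 104 104 105 105 104 105 123 158 169 159 123 106 104 105 104 104 104 104 104 103 103 103 102 102 102 101 102 102 103 103 103
104 104 104 104 104 104 104 105 105 104 104 105 105 104 105 110 121 124 121 110 104 104 104 104 104 104 104 103 103 103 103 102 102 102 101 101 101 102 102 102
104 104 104 104 104 104 105 104 104 104 105 104 104 104 104 105 105 106 105 105 104 105 104 104 103 102 102 102 103 103 102 103 102 101 101 101 101 101 101 101
104 104 104 104 104 104 104 104 104 104 104 104 103 105 104 104 104 104 104 104 104 104 104 103 101  95  94  95  98  99 100 100 101 102 10
[... 7475 characters left out ...]
  91 105 111 112 113 112 112 112 113 112 113 112 112 112 112 112 112
0.0065 tip [ 0.0065 -0.0002  0.0922] h above foot 0.0119
0.0065 pintop [ 0.0065 -0.0003  0.0706] h above foot 0.0335
0.0065 mark [0.0065 0.0091 0.0877] h above foot 0.0164
0.29524436436005297 0.28651896906590724
0.0085 tip [ 0.0085 -0.0002  0.0862] h above foot 0.0179
0.0085 pintop [ 0.0085 -0.0004  0.0653] h above foot 0.0388
0.0085 mark [0.0085 0.0089 0.0819] h above foot 0.0222
0.2870170668404817 0.3377674909334014
0.0105 tip [ 0.0105 -0.0002  0.0803] h above foot 0.0238
0.0105 pintop [ 0.0105 -0.0004  0.0599] h above foot 0.0442
0.0105 mark [0.0105 0.0086 0.0761] h above foot 0.028
0.2788097009339432 0.41513517582293347
```

In the lower half, the leaned pointer has swung onto the mark at about (473,420). In the upper half, level, the mark is at (472,122) and the tip at (394,110). The three estimates give 0.293–0.305, so I hold about 0.30. Now I lower along the gauge's axis onto the dome.

Request:
drive_tool --pt "0 0.01 0.01 -0.2 0.2 0.2 -1" --pt "0 0.0094 0.01 0 0 0 -1" --pt "0 0 0.011 0 0 0 -1" --pt "0 0 0.01 0 0 0 -1" --pt "0 0 0 0 0 0 -1" --pt "0 0 0 0 0 0 -1" --pt "0 0 0 0 0 0 -1"

```text
t: 21.15
tcp_pos: [0.4985, -0.1074, 0.1943]
tool_rot: [0.0, 0.989, -0.15, 0.001]
force: [-0.9, 0.3, -2.4]
finger_gap: 0.456
gripper_force: 62.1
```

```bash
python3 -c "
from to import *
p,Rt=place(0,.300,0);print(p);go(p,Rt)
w=snap('wrist','pics/w9.png');cv2.imwrite('pics/c9.png',cv2.resize(w['image'][120:330,130:430,::-1],(800,560),interpolation=cv2.INTER_CUBIC))"
```

```text
[ 0.4984     -0.11232594  0.17995726]
t 21.15 tcp [ 0.4985 -0.1074  0.1943] q [-0.27  0.45  1.81 -0.4   0.83 -1.58] F [-0.9  0.3 -2.4]
shift in present tool axes [ 0.0002 -0.0004  0.0152] in target axes [ 0.0001 -0.0004  0.0152] turn deg [-0.1   0.07 -0.06]
```

View pics/c9.png

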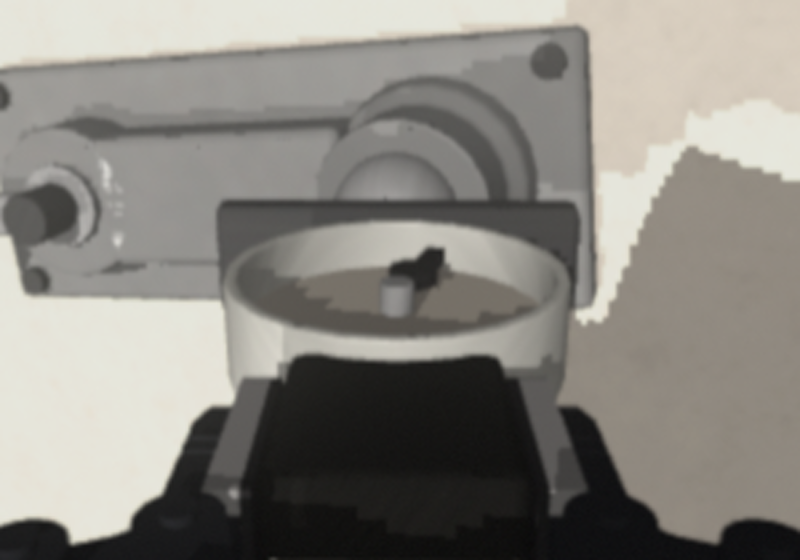

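The dome, centred at column 397, sits behind and below the foot (columns 218–580, middle 399), and the pointer is on the mark. Lowering until contact.

Request:
drive_tool --pt "0 -0.0004 0.005 0 0 0 -1" --pt "0 0 0.004 0 0 0 -1" --pt "0 0 0.002 0 0 0 -1" --pt "0 0 0 0 0 0 -1" --pt "0 0 0 0 0 0 -1"

```text
t: 21.7
tcp_pos: [0.4981, -0.1108, 0.1836]
tool_rot: [0.0, 0.989, -0.15, 0.0]
force: [-0.0, 0.3, -3.4]
finger_gap: 0.455
gripper_force: 62.2
```

Request:
drive_tool --pt "0 0 0.001 0 0 0 -1" --pt "0 0 0.001 0 0 0 -1" --pt "0 0 0 0 0 0 -1" --pt "0 0 0 0 0 0 -1"

```text
t: 22.1
tcp_pos: [0.4982, -0.1114, 0.1817]
tool_rot: [0.0, 0.989, -0.15, 0.0]
force: [0.2, 0.0, -4.0]
finger_gap: 0.463
gripper_force: 62.2
```

Request:
drive_tool --pt "0 0 0.001 0 0 0 -1" --pt "0 0 0.0005 0 0 0 -1" --pt "0 0 0 0 0 0 -1" --pt "0 0 0 0 0 0 -1"

```text
t: 22.5
tcp_pos: [0.4984, -0.1116, 0.1811]
tool_rot: [0.0, 0.989, -0.15, 0.001]
force: [-1.5, 3.1, 5.8]
finger_gap: 0.459
gripper_force: 63.3
```

Contact: the vertical force went from -4 to +6 N, within 1 mm of the predicted height. I let it settle and check the pointer.

Request:
drive_tool --pt "0 0 0 0 0 0 -1" --pt "0 0 0 0 0 0 -1" --pt "0 0 0 0 0 0 -1" --pt "0 0 0 0 0 0 -1" --pt "0 0 0 0 0 0 -1" --pt "0 0 0 0 0 0 -1" --pt "0 0 0 0 0 0 -1" --pt "0 0 0 0 0 0 -1" --pt "0 0 0 0 0 0 -1" --pt "0 0 0 0 0 0 -1"

```text
t: 23.5
tcp_pos: [0.4984, -0.1116, 0.1811]
tool_rot: [0.0, 0.989, -0.15, 0.001]
force: [-1.4, 3.8, 6.1]
finger_gap: 0.463
gripper_force: 63.3
```

```bash
python3 -c "
from to import *
p,Rt=place(0,.300,0);go(p,Rt)
w=snap('wrist','pics/w10.png');a=load('pics/w8.png')
for k,d in((8,a),(10,w)):
  g=d['image'].mean(2)[205:232,265:305].round().astype(int);print(k)
  for r in(8,9,10,11,12,15,19,20):print(r,' '.join(f'{x:3d}' for x in g[r,8:34]))
# foot corners rigidity: shift of the gauge in the camera between w7 and w10
A=cv2.cvtColor(load('pics/w7.png')['image'],cv2.COLOR_RGB2GRAY)[195:300,205:355];B=cv2.cvtColor(w['image'],cv2.COLOR_RGB2GRAY)[195:300,205:355]
for n,I in(('7',A),('10',B)):
  e=cv2.Sobel(I.astype(np.float32),cv2.CV_32F,0,1)
  print(n,[int(abs(e[:12,c]).argmax()) for c in(12,30,75,120,138)])
"
```

```text
t 23.5 tcp [ 0.4984 -0.1116  0.1811] q [-0.28  0.48  1.82 -0.41  0.8  -1.57] F [-1.4  3.8  6.1]
shift in present tool axes [ 0.     -0.0003  0.0013] in target axes [ 0.     -0.0003  0.0013] turn deg [-0.1   0.09 -0.06]
8
8 190 191 192 193 193 194 194 195 195 196 196 197 197 196 187 163 122  85  74  77  86  90  94 124 177 192
9 191 191 192 193 194 194 195 195 195 196 196 197 196 187 161 119  75  49  44  43  45  46  50 103 173 192
10 191 192 192 193 194 194 194 192 191 191 192 192 187 163 114  69  47  42  42  41  42  42  46 101 172 191
11 191 192 192 192 190 189 186 177 169 168 167 168 158 120  71  45  40  41  41  41  43  44  46 100 172 190
12 191 191 189 183 169 159 152 135 117 112 112 112 105  73  47  42  40  40  41  41  43  43  47  99 167 185
15 132 125 102  70  48  42  41  41  40  41  41  40  41  41  41  41  40  40  41  41  47  60  75  91  97  99
19 101  97  92  86  85  84  83  83  82  76  71  60  48  44  44  43  42  43  41  41  52  78  88  95  97 100
20  98  94  92  91  91  90  90  90  90  88  87  76  56  44  43  43  42  42  41  41  54  81  97 106 109 110
10
8 186 186 187 188 189 
[... 168 characters left out ...]
2  42  43  66 124 173
10 187 187 188 188 189 188 187 186 186 185 181 168 161 148 108  67  46  39  38  39  40  40  40  60 117 172
11 186 187 188 187 185 181 172 165 161 158 148 121 106  90  61  42  39  39  37  39  38  40  39  60 117 171
12 185 185 185 177 164 150 132 114 106  98  88  70  58  49  41  39  39  38  39  38  39  38  40  63 118 171
15 125 120 102  65  42  39  39  39  39  38  39  38  38  39  39  38  40  39  39  39  43  57  75  89  98 110
19  96  90  85  82  83  83  82  82  82  82  74  64  48  39  41  41  41  40  39  39  51  76  84  85  87  96
20  93  86  84  84  86  87  87  88  88  89  88  80  58  41  41  41  41  39  39  39  54  80  92  95  98 106
7 [2, 1, 8, 1, 1]
10 [2, 2, 7, 2, 1]
```

```bash
python3 -c "
from station import manip
print(manip.sign_off())"
```

```text
the job is handed in; nothing more can be done
None
```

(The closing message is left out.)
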